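# Nudge the chamber plate onto its locating pins

### The arm

A 6-joint arm with a two-finger parallel gripper is mounted at the origin on the work surface. World frame = base frame: x ahead of the robot, y to its left, z up, the work surface at z = 0. Lengths are in m, angles in rad, forces in N, time in s.
With the tool pointing down it reaches from about 0.35 to 0.95 m from the base axis. Payload 17.4 kg.
Tool frame: the origin (TCP) lies midway between the tips of the shut fingers; the grasp point (between the pads) lies 19 mm behind it (ctrl.grip_depth is the distance from the TCP to the grasp point, in m); z points along the fingers, y is the line along which they close (so a half turn about z gives the same grasp; the last joint's range is limited). The gripper opens to 93 mm and grips with 3 to 60 N. Pads are 15 mm wide; open, the fingers measure 128 mm over their backs; the gripper's body (75 mm by 188 mm) begins 65 mm behind the grasp point.
Start: joints at [-1.183, 0.116, 1.442, -0, 1.584, -0.038], TCP at [0.279, -0.615, 0.219] pointing down, gripper open.
Joint ranges: [-2.83, 2.83], [-0.83, 2.19], [0.07, 2.5], [-1.14, 4.28], [0.01, 3], [-2.97, 2.97]. Speed limits (rad/s): [1.89, 1.89, 2.22, 3.14, 3.14, 3.14].

### API

Orientations are given as [roll, pitch, yaw] about the fixed x, y, z axes, in that order (R = Rz(yaw) Ry(pitch) Rx(roll)).
In Python, from station import get_obs, imaging, finish_job, ctrl gives the robot as it stands.
- The arm moves only by the tool carry_out, never from a script. Its argument "increments" is a list of rows, each a list of 7 numbers: the turn, a rotation vector about the tool's x, y, z in degrees, then the shift along the tool's x, y, z in mm, then the opening, from -1 (shut) to 1 (fully open), so that 0 is half open. A call has 1 to 10 rows; each row is the pose to reach, as a shift and turn from the pose commanded when the call began, along the tool's axes at that moment; what a row does not reach only later rows make up. A row lasts 1/10 s, in which the tool goes at most 50 mm and 8.59 degrees, less where a joint would pass 70% of its speed; a pose out of reach is approached as far as the arm can. A call with a gripper value outside its range is refused whole. The fingers move at their own pace and stop on an object; "force" is the grip in N (left out, the last holds). Time passes only in rows, so rows that repeat a pose let the fingers close. It gives the time, the measured TCP pose, the force, the opening and the grip force at its end, in the units of the state.
- get_obs(): the state, without advancing time (a new reading comes with each control period).
- imaging.camera(name): name is "scene" or "top" or "wrist"; returns (picture, depth): 384x512x3 uint8, blue, green, red; 384x512 float32, m along the optical axis (not along the pixel's ray), 0 where there is no reading.
- imaging.camera_info(name): a dict with "vertical_fov" (degrees; the focal length in pixels is half the picture's height over the tangent of half this angle, whatever the lens; pixels are square), "cx", "cy" (the principal point, pixels), "position" and "orientation" of the camera in the world. Camera axes: x right, y down, z forward; pixel columns grow to the right and rows downward; lengths in m; the calibration is good to about 2 mm. A picture is of the moment at which its call begins: read the wrist's pose just before it. camera_info takes no time and is no camera call; for the wrist camera it gives the pose at the moment of the call.
- finish_job(): hands the job in; it is judged then, once.
The state is a dict: "time": time; "joint_pos": joint angles; "dq": joint speeds; "joint_efforts": joint torques, N m; "tcp_pos": TCP position; "ee_rot": TCP orientation; "wrist_force": force on the tool from outside, world axes, zero at the start; "wrist_torque": the same for the moment, N m; "finger_gap": opening from 0.0 (shut) to 1.0 (fully open); "grasp_force": force on a finger pad.
Only numpy, scipy, OpenCV 4.12 (cv2) and the standard library are available. Lean on these libraries where they do the work, as an engineer would, in place of code of your own. Each camera call takes 0.05 s, during which the arm holds its last target. There are 200 camera calls.

### The job

The aluminium chamber plate is riding up on the two locating pins of its dark platform instead of sitting over them. With the fingertips, nudge it sideways (the long upright fence is there to square it against and slide it along) until both its holes drop over the pins and it lies flat and fully home, then back away. Only push it: do not lift it or carry it, and leave the jar, the bottle and the screwdriver where they are.

Things in the scene. Friction and masses are not known exactly. Their poses are not given: they have to be found in the camera images.
- platform: Fixed dark slab, 210 (x) x 280 (y) x 12 mm high; origin at the centre of its underside, on the table. Its +x points away from the robot, give or take 20 degrees. Two upright steel pins, 8 mm thick with tapered tips, stand 6.5 mm above its top, at x = -36 and +36 mm, y = +25 mm. An upright aluminium fence runs along its +x side.
- fence (a point): Middle of the fence's inner face, which looks to the platform's -x, at slab-top level (platform x = +70.5 mm, y = 0); same axes as the platform. The fence is 12 mm thick, 250 mm long along y, its top 34 mm above the table.
- nest (a point): Point half-way between the two pins, at the level of the slab's top (12 mm above the table); same axes as the platform. The plate is home when its origin is here. With the plate's +x edge against the fence its holes are in line with the pins to 0.5 mm.
- chamber_plate: Loose aluminium plate, 140 (x) x 120 (y) x 10 mm, 0.28-0.56 kg; origin at the centre of its underside. Two 11 mm through holes at x = -36 and +36 mm, y = 0. It starts skewed up to 6 degrees, 9-24 mm short of the fence and 28-50 mm short of home towards the platform's +y. Until the holes drop it rests on the pins' tips and its -y edge, tilted a few degrees.
- jar: Bystander: glass jar with a black lid, 84 mm thick, 120 mm tall, standing on the table; origin at the centre of its foot.
- reagent_bottle: Bystander: bottle with a yellow cap, 72 mm thick, 160 mm tall, standing on the table; origin at the centre of its foot.
- screwdriver: Bystander: screwdriver, 195 mm long, lying on the table; origin under its middle.
Not all that is in view belongs to the job. Of the things that look like the chamber_plate, the largest one is meant.

How it is judged:
By the outcome, as a careful person would: the job done as asked, in the order asked, and still so for the second after the job is handed in, with the robot touching nothing.
It also fails if it takes over 64 s, if anything falls off the work surface, if the arm or the gripper's body presses on something with over 40 N, if the wrist force passes 120 N, or if a joint passes its speed limit or range.

## Working session

There is one attempt and no reset: what is moved stays moved. The work goes in short steps, Python scripts to look and compute and a tool call to move; the robot and the scene stay as the last step left them, time stands still between calls to the robot, and variables do not carry over. Pictures are saved under pics/ and viewed, at most 10 in all, crops included, and the job is handed in when it is done.

Besides the shell and the picture viewer there is one more tool, called after "Call:" by a JSON object that holds its "name" and its "arguments", one argument or row to a line. carry_out: Moves the arm, as the interface text tells. Its arguments: {"type":"object","properties":{"increments":{"type":"array","items":{"type":"array","items":{"type":"number"}}},"force":{"type":"number"}},"required":["increments"]}

```bash
mkdir -p pics
cat > h.py <<'E'
import numpy as np, cv2
from scipy.spatial.transform import Rotation as Ro
from station import get_obs, imaging, finish_job, ctrl
def cam(n):
    i=imaging.camera_info(n); p,d=imaging.camera(n); return p,d,i
def R_of(o):
    o=np.array(o,float)
    if o.shape==(3,3): return o
    return Ro.from_euler('xyz',o).as_matrix() if o.size==3 else Ro.from_quat(o).as_matrix()
def ray(i,uv,z):
    f=192/np.tan(np.radians(i['vertical_fov'])/2)
    uv=np.atleast_2d(np.array(uv,float)); R=R_of(i['orientation']); c=np.array(i['position'])
    d=np.c_[(uv[:,0]-i['cx'])/f,(uv[:,1]-i['cy'])/f,np.ones(len(uv))]@R.T
    return c+d*((z-c[2])/d[:,2])[:,None]
def cloud(d,i):
    f=192/np.tan(np.radians(i['vertical_fov'])/2); v,u=np.indices(d.shape)
    P=np.stack([(u-i['cx'])/f*d,(v-i['cy'])/f*d,d],-1)@R_of(i['orientation']).T+np.array(i['position'])
    P[d==0]=np.nan; return P
E
python3 - <<'E'
from h import *
print(get_obs())
ims=[]
for n in('top','scene'):
    p,d,i=cam(n); print(n,i); ims.append(p); np.savez(n+'.npz',p=p,d=d)
cv2.imwrite('pics/a.png',cv2.resize(ims[0],(800,600))); cv2.imwrite('pics/b.png',ims[1])
E
```

```text
{'time': 0.0, 'joint_pos': array([-1.18279789e+00,  1.16512743e-01,  1.44226161e+00, -2.79132545e-05,
        1.58398325e+00, -3.78257536e-02]), 'dq': array([-0.00055772, -0.00026202, -0.00104344, -0.00020834, -0.00010469,
        0.00112254]), 'joint_efforts': array([-9.52235278e-04, -7.21252370e+01, -6.22612739e+01,  7.76940328e-02,
        2.37950287e-02, -6.26182327e-05]), 'tcp_pos': array([ 0.27871702, -0.6145534 ,  0.21788941]), 'ee_rot': array([-3.14042749e+00, -1.61630226e-05,  4.25823832e-01]), 'wrist_force': array([-0.17983714,  0.00360831,  0.2773288 ]), 'wrist_torque': array([-0.05975856, -0.01303821,  0.02184228]), 'grasp_force': 0.0, 'finger_gap': 0.9973340818641311}
top {'vertical_fov': 54.137916247704794, 'cx': 253.88442353102542, 'cy': 193.58892772502188, 'position': array([ 0.39479872, -0.00161454,  1.14360121]), 'orientation': array([-2.99081882, -0.00540092, -1.57850188])}
scene {'vertical_fov': 54.68648897281725, 'cx': 256.7259872262493, 'cy': 196.51189519450776, 'position': array([ 1.12672242, -0.64979375,  0.93069656]), 'orientation': array([-2.36948158, -0.01607656,  0.74188062])}
```

View pics/a.png

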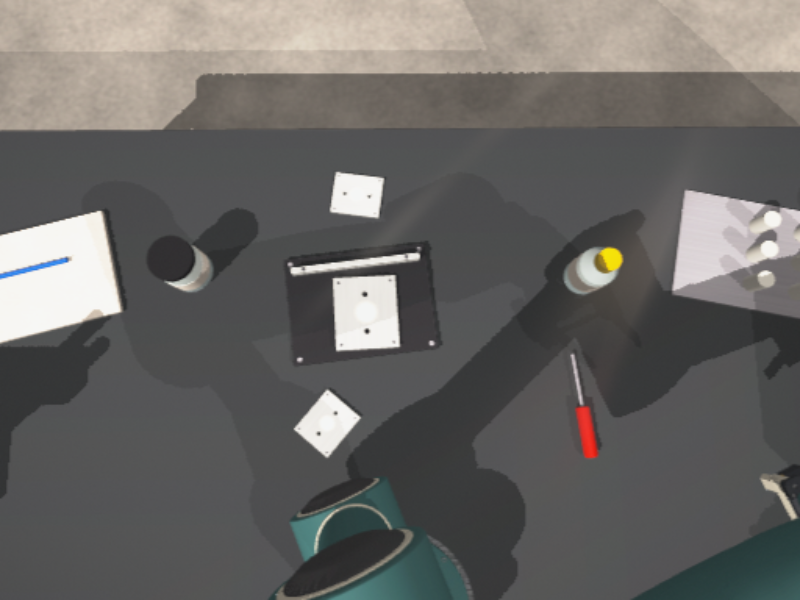

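View pics/b.png

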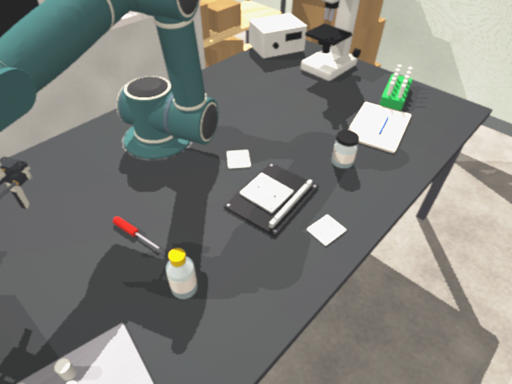

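The top view (800x600) shows the platform at about (363,303), the fence on its far side from (290,268) to (420,257), and the plate at (366,313). The two smaller plates are decoys. The plate has to go left (+y) and up (+x). Next I'll measure it roughly.

Run:
```python
from h import *
i=imaging.camera_info('top'); z=np.load('top.npz'); p,d=z['p'],z['d']; P=cloud(d,i)
c=ray(i,[[366/1.5625,313/1.5625]],.025)[0]; print('plate c',c)
near=np.hypot(P[...,0]-c[0],P[...,1]-c[1])<.2
for n,m in(('fence',near&(P[...,2]>.027)&(P[...,2]<.05)),('slab',near&(P[...,2]>.007)),):
    q=P[m][:,:2].astype(np.float32); r=cv2.minAreaRect(q*1000); print(n,m.sum(),r,np.nanmedian(P[m][:,2]))
w=(p.min(2)>120).astype(np.uint8)
for k in cv2.findContours(w,0,2)[0]:
    if cv2.contourArea(k)>200:
        r=cv2.minAreaRect(k); q=ray(i,cv2.boxPoints(r),.023); print(r,q.round(3).tolist())
o=get_obs(); w=imaging.camera_info('wrist'); T=R_of(o['ee_rot'])
print(w, T.T@(w['position']-o['tcp_pos']), T.T@R_of(w['orientation']))
```

```text
plate c [0.54465963 0.05017467 0.025     ]
fence 816 ((563.7353515625, 64.26406860351562), (172.28915405273438, 246.86720275878906), 6.434035301208496) 0.02979568848598313
slab 6169 ((544.1636962890625, 61.896636962890625), (388.40191650390625, 279.86346435546875), 6.6263108253479) 0.012598168338493032
((208.96717834472656, 270.6393127441406), (28.936338424682617, 34.31388854980469), 39.80556869506836) [[0.327, 0.188, 0.023], [0.403, 0.125, 0.023], [0.349, 0.06, 0.023], [0.274, 0.123, 0.023]]
((233.62808227539062, 199.61343383789062), (46.91391372680664, 41.16688919067383), 86.53176879882812) [[0.615, 0.119, 0.023], [0.622, -0.006, 0.023], [0.48, -0.013, 0.023], [0.473, 0.109, 0.023]]
((226.24159240722656, 168.5598907470703), (7.765312194824219, 84.29035949707031), 85.48600769042969) [[0.645, 0.203, 0.023], [0.664, -0.053, 0.023], [0.64, -0.054, 0.023], [0.621, 0.201, 0.023]]
((376.4706726074219, 175.10171508789062), (24.95686149597168, 30.770341873168945), 49.76364517211914) [[0.618, -0.322, 0.023], [0.68, -0.397, 0.023], [0.62, -0.443, 0.023], [0.56, -0.368, 0.023]]
((122.591598510
[... 665 characters left out ...]
689300537) [[0.747, 0.123, 0.023], [0.832, 0.114, 0.023], [0.818, 0.015, 0.023], [0.734, 0.026, 0.023]]
((255.49996948242188, 40.99999237060547), (510.99993896484375, 81.99998474121094), 0.0) [[0.926, 0.787, 0.023], [1.209, 0.814, 0.023], [1.203, -0.859, 0.023], [0.917, -0.827, 0.023]]
{'vertical_fov': 60.52626172742012, 'cx': 254.4112265124055, 'cy': 188.33271002393965, 'position': array([ 0.35524206, -0.5804899 ,  0.3849952 ]), 'orientation': array([ 2.83851734e+00,  1.56705501e-03, -1.14349725e+00])} [ 0.08377031  0.00038959 -0.16695782] [[ 1.51302823e-03 -9.54417544e-01 -2.98470872e-01]
 [ 9.99998667e-01  1.62720305e-03 -1.34032907e-04]
 [ 6.13596070e-04 -2.98470272e-01  9.54418734e-01]]
```

Call:
{"name": "carry_out", "arguments": {
  "increments": [
    [0,0,18,480,-524,0,0],
    [0,0,18,480,-524,0,0],
    [0,0,18,480,-524,0,0],
    [0,0,18,480,-524,0,0],
    [0,0,18,480,-524,0,0],
    [0,0,18,480,-524,0,0],
    [0,0,18,480,-524,0,0],
    [0,0,18,480,-524,0,0],
    [0,0,18,480,-524,0,0],
    [0,0,18,480,-524,0,0]
  ]
}}

```text
time: 1.1
tcp_pos: [0.434, -0.1375, 0.2186]
ee_rot: [3.141, -0.0, 0.111]
wrist_force: [0.3, -1.0, 0.1]
finger_gap: 0.498
grasp_force: 0.0
```

Call:
{"name": "carry_out", "arguments": {
  "increments": [
    [0,0,0,85,-185,0,0],
    [0,0,0,85,-185,0,0],
    [0,0,0,85,-185,0,0],
    [0,0,0,85,-185,0,0],
    [0,0,0,85,-185,0,0],
    [0,0,0,85,-185,0,0],
    [0,0,0,85,-185,0,0]
  ]
}}

```text
time: 1.8
tcp_pos: [0.4977, 0.0531, 0.2184]
ee_rot: [3.141, 0.0, 0.111]
wrist_force: [0.4, -0.1, 0.3]
finger_gap: 0.501
grasp_force: 0.0
```

Run:
```python
from h import *
p,d,i=cam('wrist'); o=get_obs(); print(o['tcp_pos'],o['ee_rot'],o['wrist_force'])
import pickle; pickle.dump((p,d,i),open('w1.pkl','wb')); cv2.imwrite('pics/c.png',p)
```

```text
[0.49771842 0.05276832 0.21858874] [3.14140270e+00 1.32289323e-04 1.10426085e-01] [-0.09232496 -0.19423813 -0.24434781]
```

View pics/c.png

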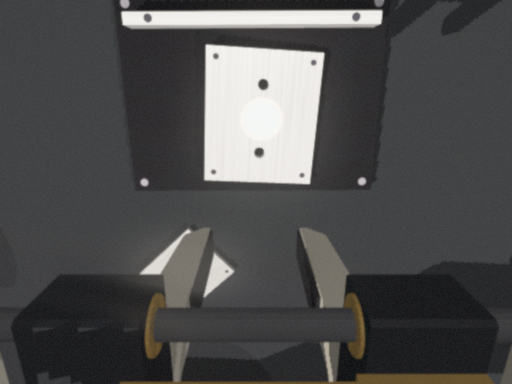

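The wrist view shows the fence across the top, with its foot at about v=27. The plate corners are (206,44), (323,51), (311,184) and (204,181), and its holes (263,85) and (259,153). The slab screws are at (144,183) and (362,182).

```bash
cat >> h.py <<'E'
def plate(p,i,z=.025):
    m=(p.min(2)>110).astype(np.uint8); m[230:]=0
    best=None
    for k in cv2.findContours(m,0,2)[0]:
        r=cv2.minAreaRect(k)
        if cv2.contourArea(k)>5000 and min(r[1])>60: best=k
    return best
E
python3 - <<'E'
from h import *
import pickle; p,d,i=pickle.load(open('w1.pkl','rb'))
S=ray(i,[[144,183],[362,182],[125,2],[377,2]],.012)[:,:2]
e=S[0]-S[1]; e2=S[2]-S[3]; print(S.round(4),'yaw',np.degrees(np.arctan2(-e[0],e[1])),np.degrees(np.arctan2(-e2[0],e2[1])))
c=S.mean(0); y=np.arctan2(-(e+e2)[0],(e+e2)[1]); R=np.array([[np.cos(y),-np.sin(y)],[np.sin(y),np.cos(y)]])
print('platform centre',c,'nest',c+R@[0,.025])
L=lambda q:(q-c)@R
print('S local',L(S).round(4))
C=ray(i,[[206,44],[323,51],[311,184],[204,181]],[.0285,.0225,.0225,.0285])[:,:2] if 0 else np.vstack([ray(i,[a],z)[:,:2] for a,z in(([206,44],.029),([323,51],.022),([311,184],.022),([204,181],.029))])
H=ray(i,[[263,85],[259,153]],.0255)[:,:2]
print('plate corners local',L(C).round(4).tolist(),'holes',L(H).round(4).tolist()); h=H[0]-H[1];print('plate yaw',np.degrees(np.arctan2(h[1],h[0])),'world corners',C.round(4).tolist())
F=ray(i,[[135,27],[380,25]],.012)[:,:2]; print('fence foot local',L(F))
E
```

```text
[[ 0.4567  0.1797]
 [ 0.487  -0.0764]
 [ 0.6461  0.2012]
 [ 0.6748 -0.0517]] yaw 6.742237630269268 6.457489341814919
platform centre [0.56615931 0.06317038] nest [0.56328554 0.08800466]
S local [[-0.0953  0.1283]
 [-0.0947 -0.1295]
 [ 0.0953  0.1279]
 [ 0.0947 -0.1266]]
plate corners local [[0.0542, 0.0456], [0.048, -0.0729], [-0.094, -0.0676], [-0.0881, 0.0544]] holes [[0.015, -0.0116], [-0.057, -0.0076]]
plate yaw 3.379721514633353 world corners [[0.6147, 0.1147], [0.6223, -0.0037], [0.4805, -0.0148], [0.4724, 0.1071]]
fence foot local [[ 0.07236234  0.12033629]
 [ 0.07360653 -0.13202132]]
```

Call:
{"name": "carry_out", "arguments": {
  "increments": [
    [0,0,0,-30,4,30,0],
    [0,0,0,-51,8,70,0],
    [0,0,0,-51,8,115,0],
    [0,0,0,-51,8,155,0],
    [0,0,0,-51,8,185,0],
    [0,0,0,-51,8,198,0],
    [0,0,0,-51,8,202,0],
    [0,0,0,-51,8,202,0]
  ]
}}

```text
time: 2.65
tcp_pos: [0.4486, 0.0398, 0.0175]
ee_rot: [3.142, -0.001, 0.111]
wrist_force: [-0.2, -0.3, 0.6]
finger_gap: 0.499
grasp_force: 0.0
```

Call:
{"name": "carry_out", "arguments": {
  "increments": [
    [0,0,0,6,0,1,0],
    [0,0,0,12,0,1,0],
    [0,0,0,16,0,1,0],
    [0,0,0,20,0,1,0],
    [0,0,0,23,0,1,0],
    [0,0,0,26,0,1,0],
    [0,0,0,29,0,1,0],
    [0,0,0,32,0,1,0],
    [0,0,0,34,0,1,0],
    [0,0,0,36,0,1,0]
  ]
}}

```text
time: 3.65
tcp_pos: [0.4841, 0.0443, 0.0156]
ee_rot: [-3.142, 0.0, 0.112]
wrist_force: [-2.7, -0.1, 2.9]
finger_gap: 0.501
grasp_force: 1.9
```

Call:
{"name": "carry_out", "arguments": {
  "increments": [
    [0,0,0,1.5,0,0,0],
    [0,0,0,3,0,0,0],
    [0,0,0,4.5,0,0,0],
    [0,0,0,6,0,0,0],
    [0,0,0,6,0,0,0]
  ]
}}

```text
time: 4.15
tcp_pos: [0.4895, 0.0448, 0.0155]
ee_rot: [3.141, 0.001, 0.112]
wrist_force: [-7.2, -2.6, 3.1]
finger_gap: 0.503
grasp_force: 3.9
```

Run:
```python
from h import *
p,d,i=cam('wrist'); o=get_obs(); print(o['tcp_pos'],o['ee_rot'],o['wrist_force'])
import pickle; pickle.dump((p,d,i),open('w2.pkl','wb')); cv2.imwrite('pics/d.png',p)
```

```text
[0.48950082 0.04481659 0.01547734] [3.14150727e+00 1.32730026e-03 1.11736270e-01] [-7.35764898 -2.19410335  4.03755937]
```

View pics/d.png

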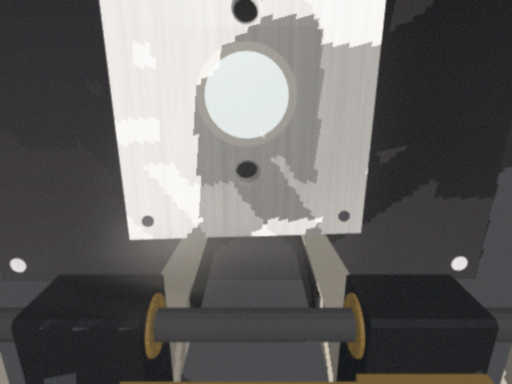

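The fingers bear on the plate's near edge at v≈237, and the plate looks nearly square to the view. I'll press a little more to seat it against the fence.

Call:
{"name": "carry_out", "arguments": {
  "increments": [
    [0,0,0,1,0,0,0],
    [0,0,0,2,0,0,0],
    [0,0,0,3,0,0,0],
    [0,0,0,3,0,0,0]
  ]
}}

```text
time: 4.6
tcp_pos: [0.4898, 0.0448, 0.015]
ee_rot: [3.141, 0.008, 0.112]
wrist_force: [-32.2, -6.1, 19.2]
finger_gap: 0.501
grasp_force: 16.9
```

Call:
{"name": "carry_out", "arguments": {
  "increments": [
    [0,0,0,-10,0,0,0],
    [0,0,0,-18,0,0,0],
    [0,0,0,-18,0,-50,0],
    [0,0,0,-10,0,-100,0],
    [0,0,0,5,0,-150,0],
    [0,0,0,5,0,-200,0],
    [0,0,0,5,0,-200,0],
    [0,0,0,5,0,-200,0]
  ]
}}

```text
time: 5.4
tcp_pos: [0.4983, 0.0459, 0.2168]
ee_rot: [3.141, -0.003, 0.112]
wrist_force: [-0.5, 0.7, -1.4]
finger_gap: 0.5
grasp_force: 0.0
```

Run:
```python
from h import *
p,d,i=cam('wrist'); o=get_obs(); print(o['tcp_pos'],o['ee_rot'],o['wrist_force'])
import pickle; pickle.dump((p,d,i),open('w3.pkl','wb')); cv2.imwrite('pics/e.png',p)
```

```text
[0.49773763 0.0457904  0.21512146] [-3.14155229e+00 -3.83255148e-04  1.11636524e-01] [ 0.45526729 -0.20471654 -0.64992269]
```

View pics/e.png

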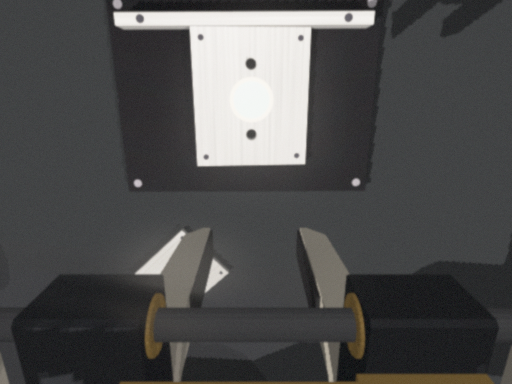

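The plate is now square against the fence, with holes at (250,64) and (251,134) and its right edge at u≈305–311.

Run:
```python
from h import *
import pickle; p,d,i=pickle.load(open('w3.pkl','rb'))
y=np.radians(6.6); R=np.array([[np.cos(y),-np.sin(y)],[np.sin(y),np.cos(y)]])
S=ray(i,[[138,184],[356,183],[118,3],[372,2]],.012)[:,:2]; print(S.mean(0)); c=np.array([.5662,.0632]); L=lambda q:((q-c)@R).round(4).tolist()
print(L(ray(i,[[138,184],[356,183],[118,3],[372,2]],.012)[:,:2]),L(ray(i,[[250,64],[251,134]],.0265)[:,:2]),L(ray(i,[[310,27],[305,164]],.022)[:,:2]))
o=get_obs();T=R_of(o['ee_rot'])
t=np.r_[c+R@[0,-.095],.1]; print(t,T.T@(t-o['tcp_pos'])*1000,6.6+90-np.degrees(o['ee_rot'][2]))
```

```text
[0.56599996 0.06250829]
[[-0.0957, 0.1276], [-0.0949, -0.1293], [0.0946, 0.1275], [0.0949, -0.1284]] [[0.0358, -0.0054], [-0.0352, -0.0061]] [[0.0706, -0.0656], [-0.0696, -0.0667]]
[ 0.57711903 -0.03117041  0.1       ] [ 70.26933328  85.32985501 115.14495901] 90.20369833469363
```

Call:
{"name": "carry_out", "arguments": {
  "increments": [
    [0,0,-8,10,12,0,0],
    [0,0,-16,20,24,0,0],
    [0,0,-24,30,36,0,0],
    [0,0,-32,40,48,0,0],
    [0,0,-40,50,60,10,0],
    [0,0,-48,60,72,25,0],
    [0,0,-56,70,85,40,0],
    [0,0,-64,70,85,60,0],
    [0,0,-72,70,85,80,0],
    [0,0,-80,70,85,100,0]
  ]
}}

```text
time: 6.45
tcp_pos: [0.5758, -0.0309, 0.1127]
ee_rot: [-3.139, -0.0, 1.513]
wrist_force: [0.6, 0.4, 0.1]
finger_gap: 0.498
grasp_force: 0.0
```

Call:
{"name": "carry_out", "arguments": {
  "increments": [
    [0,0,-5,0,0,0,0],
    [0,0,-10,0,0,0,0],
    [0,0,-10.2,0,0,0,0],
    [0,0,-10.2,0,0,0,0],
    [0,0,-10.2,0,0,0,0]
  ]
}}

```text
time: 6.95
tcp_pos: [0.5766, -0.0309, 0.1151]
ee_rot: [-3.141, -0.0, 1.684]
wrist_force: [0.0, 0.3, 0.5]
finger_gap: 0.499
grasp_force: 0.0
```

```bash
cat > loc.py <<'E'
from h import *
y=np.radians(6.6); R=np.array([[np.cos(y),-np.sin(y)],[np.sin(y),np.cos(y)]]); c=np.array([.5662,.0630])
o=get_obs(); print('local',((o['tcp_pos'][:2]-c)@R).round(4),o['tcp_pos'].round(4),np.degrees(o['ee_rot']).round(2),o['wrist_force'].round(1),o['time'])
E
python3 loc.py
```

```text
local [-0.0004 -0.0944] [ 0.5766 -0.0309  0.1151] [-1.7997e+02 -1.0000e-02  9.6470e+01] [0.  0.3 0.5] 6.95
```

Call:
{"name": "carry_out", "arguments": {
  "increments": [
    [0,0,0,0,0,35,0],
    [0,0,0,0,0,70,0],
    [0,0,0,0,0,92,0],
    [0,0,0,0,0,99,0],
    [0,0,0,0,0,99,0],
    [0,0,0,8,0,99,0],
    [0,0,0,15,0,99,0],
    [0,0,0,19,0,99,0],
    [0,0,0,22,0,99,0],
    [0,0,0,25,0,99,0]
  ]
}}

```text
time: 7.95
tcp_pos: [0.5745, -0.0061, 0.0175]
ee_rot: [3.14, 0.001, 1.686]
wrist_force: [0.7, -3.9, 4.0]
finger_gap: 0.497
grasp_force: 2.4
```

Call:
{"name": "carry_out", "arguments": {
  "increments": [
    [0,0,0,2,0.2,0,0],
    [0,0,0,4,0.4,0,0],
    [0,0,0,6,0.6,0,0],
    [0,0,0,8,0.8,0,0],
    [0,0,0,10,1,0,0],
    [0,0,0,12,1.2,0,0],
    [0,0,0,14,1.4,0,0],
    [0,0,0,16,1.5,0,0]
  ]
}}

```text
time: 8.75
tcp_pos: [0.5732, 0.0095, 0.0166]
ee_rot: [-3.14, 0.001, 1.686]
wrist_force: [-4.2, -10.7, 7.0]
finger_gap: 0.499
grasp_force: 5.2
```

```bash
python3 loc.py
```

```text
local [ 0.0008 -0.054 ] [0.5732 0.0095 0.0166] [-1.7992e+02  7.0000e-02  9.6590e+01] [ -4.2 -10.7   7. ] 8.75
```

Call:
{"name": "carry_out", "arguments": {
  "increments": [
    [0,0,0,1,0,0,0],
    [0,0,0,2,0,0,0],
    [0,0,0,3,0,0,0],
    [0,0,0,4,0,0,0],
    [0,0,0,5,0,0,0],
    [0,0,0,6,0,0,0],
    [0,0,0,7,0,0,0],
    [0,0,0,8,0,0,0],
    [0,0,0,8,0,0,0]
  ]
}}

```text
time: 9.65
tcp_pos: [0.5726, 0.0183, 0.0165]
ee_rot: [-3.141, -0.0, 1.686]
wrist_force: [-0.2, 0.3, -0.4]
finger_gap: 0.501
grasp_force: 0.0
```

```bash
python3 loc.py
python3 - <<'E'
from h import *
p,d,i=cam('wrist'); cv2.imwrite('pics/f.png',p)
E
```

```text
local [ 0.0012 -0.0451] [0.5726 0.0183 0.0165] [-1.7998e+02 -2.0000e-02  9.6610e+01] [-0.2  0.3 -0.4] 9.65
```

View pics/f.png

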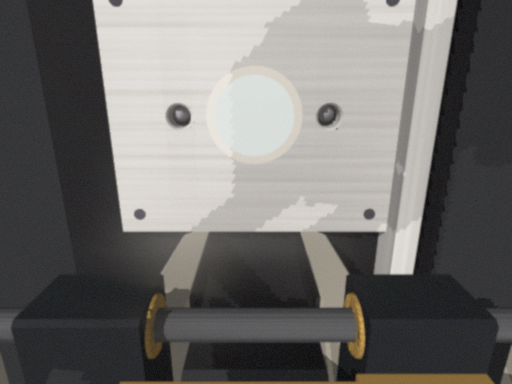

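The push force fell to zero and the pins show inside both holes, at (179,115) and (328,115), so the plate has dropped. I'll back away and check that it lies flat.

Call:
{"name": "carry_out", "arguments": {
  "increments": [
    [0,0,0,-10,0,0,0],
    [0,0,0,-25,0,0,0],
    [0,0,0,-30,0,-40,0],
    [0,0,0,-30,0,-80,0],
    [0,0,0,-30,0,-120,0],
    [0,0,0,-30,0,-160,0],
    [0,0,0,-30,0,-160,0],
    [0,0,0,-30,0,-160,0]
  ]
}}

```text
time: 10.5
tcp_pos: [0.5765, -0.0129, 0.1773]
ee_rot: [3.14, 0.0, 1.685]
wrist_force: [-0.6, 0.3, -0.6]
finger_gap: 0.5
grasp_force: 0.0
```

```bash
python3 loc.py
python3 - <<'E'
from h import *
p,d,i=cam('wrist'); cv2.imwrite('pics/g.png',p)
P=cloud(d,i); y=np.radians(6.6); R=np.array([[np.cos(y),-np.sin(y)],[np.sin(y),np.cos(y)]]); q=(P[...,:2]-[.5662,.063])@R
for n,a,b in(('+y',.05,.075),('mid',.015,.035),('-y',-.025,0),('slab-y',-.1,-.06),('slab+y',.1,.12)):
    m=(abs(q[...,0])<.055)&(q[...,1]>a)&(q[...,1]<b); print(n,m.sum(),np.nanmedian(P[...,2][m])*1000)
E
```

```text
local [ 0.0015 -0.0766] [ 0.5765 -0.0129  0.1773] [1.7992e+02 2.0000e-02 9.6560e+01] [-0.6  0.3 -0.6] 10.5
+y 3868 23.011269876872714
mid 2872 23.25235668920772
-y 3138 22.97323466136153
slab-y 12159 209.94785257603726
slab+y 0 nan
  return np.nanmean(a, axis, out=out, keepdims=keepdims)
```

View pics/g.png

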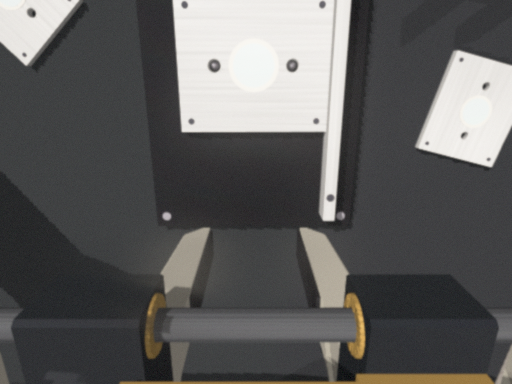

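The plate is flat, with its top level at 23 mm throughout, and the pins show in both holes at (214,66) and (292,66). The robot is clear of it.

```bash
python3 -c "
from h import *
print(finish_job())"
```

```text
the job is handed in; nothing more can be done
None
```

The chamber plate lies flat over both pins and against the fence; I only pushed it, never touched the jar, bottle or screwdriver, and handed the job in after about 10.5 s with the arm backed away.

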